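# Restock a spring-loaded toy display lane

## Task

Make room for one more box in the spring-loaded display lane: tip the red brake lever over to its 'set' side (towards the blue pull plate), then pull the sprung gauge bar out until its red pointer stands in the green band, let go so that the ratchet holds it there, and stand the loose teal toy box upright in the opened gap, square and in line behind the teal box already in the lane. Then tip the red lever back to free the bar, so that the pusher presses both boxes together against the clear front stop, and leave the other toys and boxes where they are.

Things in the scene. Friction and masses are not known exactly. Their poses are not given: they have to be found in the camera images.
- lane: the display lane, fixed on the counter (place and yaw vary): origin on the counter mid-lane; own +y runs along the lane from the front stop to the pull plate, +x away from the robot, z up. Boxes stand on the bare counter, centred on x = 0; the robot's side is open. Far side wall: x = 0.035 to 0.051, 30 mm high, scale on top. Other lane x, y below are in this frame
- front_stop (a point): middle of the inner face of the clear front stop, at its foot on the counter (lane y = -0.200); the stop is 76 mm wide, 45 mm high, 8 mm thick
- housing (a point): middle of the top of the grey ratchet housing, 82 mm above the counter (lane y = 0.0425); the housing is 70 mm wide (lane x) at its foot, 50 mm at the top, 55 mm long (lane y 0.015 to 0.070); the bar runs through it and the red lever pivots on it
- gauge (a joint): travel of the sprung bar, m, 0 to 0.14, outwards along lane +y. White paddle (56 mm wide, 95 mm high): inner face at lane y = -0.130 + gauge, so the gap behind the front box is gauge long. Spring pulls it in: 9 N at 0, 12 N at 0.1, damped 40 N s/m. Lever set: it clicks out over teeth 8 mm apart; let go, it slips back up to 9 mm to a tooth and holds; it cannot go in till the lever is freed
- pull_plate (a point): on the upright blue pull plate at the bar's outer end: mid-width, 105 mm up, lane y = 0.138 + gauge. Plate 50 mm wide (lane x), 6 mm thick (lane y), 28 to 132 mm above the counter. Between it and the housing are 65 mm of free room (more when pulled), crossed only by the bar, 14 mm wide, top at 44 mm: hook the plate there from above and draw it along lane +y, or pinch it
- pointer (a point): tip of the red pointer that the pusher paddle carries over the scale on the far side wall, 35 mm above the counter; at lane y = -0.126 + gauge
- mark: the green band on the scale, 20 mm long along the lane; origin at its middle, 30 mm above the counter, axes parallel to the lane's. Its place along the scale varies
- brake (a joint): angle of the red flop-over lever, rad: 0 upright, -0.40 resting freed (leaning to the front stop), +0.42 to +0.56 resting set (leaning to the pull plate, pawl on the teeth). Weighted: it falls to the side it leans to. Level axle along lane x at lane y = 0.025, 68 mm up. Freeing it under the spring's load takes about 6 N at the grip; it then stays freed and the bar runs in
- brake_grip (a point): centre of the lever's red cylindrical grip, 58 mm from the axle; the grip is 22 mm in diameter and 36 mm long along lane x; about 118 to 127 mm above the counter. It can be pushed sideways with the closed fingers from above
- box_front: teal toy box with white picture panels and orange and yellow prints, standing in the lane against the front stop; 60 mm wide (own x), 70 mm long (own y), 110 mm tall, about 0.15 kg; origin at the centre of its underside, z up (own y along the lane)
- box_new: loose teal toy box, the same print, in a row of three boxes on the robot's side of the lane, to be loaded with its 70 mm length along the lane (either way round); 60 mm wide (own x), 70 mm long (own y), 110 mm tall, about 0.15 kg; origin at the centre of its underside, z up
- box_pink: pink toy box in the same row, not to be moved; 60 mm wide (own x), 70 mm long (own y), 110 mm tall, about 0.15 kg; origin at the centre of its underside, z up
- box_yellow: yellow toy box in the same row, not to be moved; 60 mm wide (own x), 70 mm long (own y), 110 mm tall, about 0.15 kg; origin at the centre of its underside, z up
- toy_car: red toy car, 100 x 60 x 52 mm, bystander; origin at the centre of its underside
- stacker: ring stacking toy with a blue ball on top, 90 mm diameter, 121 mm tall, bystander; origin at the centre of its underside
- toy_train: wooden toy train engine, 60 x 110 x 98 mm, bystander; origin at the centre of its underside

How it is judged:
By the outcome, as a careful person would: the job done as asked, in the order asked, and still so for the second after the job is handed in, with the robot touching nothing.
It also fails if it takes over 67 s, if anything falls off the work surface, if the arm or the gripper's body presses on something with over 40 N, if the wrist force passes 120 N, or if a joint passes its speed limit or range.

## Robot

A 6-joint arm with a two-finger parallel gripper is mounted at the origin on the work surface. World frame = base frame: x ahead of the robot, y to its left, z up, the work surface at z = 0. Lengths are in mm, angles in degrees, forces in N, time in s.
With the tool pointing down it reaches from about 350 to 850 mm from the base axis. Payload 8.1 kg.
Tool frame: the origin (TCP) lies on the centre line of the jaws, within the pads' length; the fingertips stand 19 mm ahead of it and the grasp point (between the pads) is the TCP; z points along the fingers, y is the line along which they close (so a half turn about z gives the same grasp; the last joint's range is limited). The gripper opens to 85 mm and grips with 20 to 120 N. Pads are 22 mm wide; open, the fingers measure 114 mm over their backs; the gripper's body (76 mm by 85 mm) begins 54 mm behind the grasp point. The pads swing forward as they close: fully open they stand 13 mm farther back than shut.
Start: joints at [-73.934, 7.471, 85.268, -0, 87.261, -4.893], TCP at [214.638, -560.3, 250.292] pointing down, gripper open.
Joint ranges: [-169.43, 169.43], [-51.17, 129.36], [1.28, 143.12], [-76.62, 256.62], [0, 156.53], [-152.29, 152.29]. Speed limits (degrees/s): [136.94, 136.94, 159.86, 180, 180, 180].

## Interface

Orientations are given as [roll, pitch, yaw] about the fixed x, y, z axes, in that order (R = Rz(yaw) Ry(pitch) Rx(roll)).
In Python, from bench import r gives the robot as it stands. The module is installed in compiled form; this text tells all that it offers.
- The arm moves only by the tool servo_tool, never from a script. Its arguments are lists of equal length, an entry for each row: "fingers": the finger opening in m, from 0 to 0.0854; "linear": the shift along the tool's x, y, z in m, a list of three; "rotation": the turn, a rotation vector about the tool's x, y, z in degrees, a list of three. A call has 1 to 10 rows; each row is the pose to reach, as a shift and turn from the pose commanded when the call began, along the tool's axes at that moment; what a row does not reach only later rows make up. A row lasts 1/10 s, in which the tool goes at most 50 mm and 8.59 degrees, less where a joint would pass 70% of its speed; a pose out of reach is approached as far as the arm can. A call with a gripper value outside its range is refused whole. The fingers move at their own pace and stop on an object; "force" is the grip in N (left out, the last holds). Time passes only in rows, so rows that repeat a pose let the fingers close. It gives the time, the measured TCP pose, the force, the opening and the grip force at its end, in the units of the state.
- r.sense(): the state, without advancing time (a new reading comes with each control period).
- r.snapshot(name): name is "scene" or "top"; returns a dict with "frame" (400x640x3 uint8, red, green, blue), "fx", "fy", "cx", "cy" (pixels), "camera_from_world" (4x4, takes a point from world to camera coordinates). Camera axes: x right, y up, looking along -z (the intrinsics and any distortion apply to the point x, -y, -z); pixel columns grow to the right and rows downward; lengths in mm; the calibration is good to about 2 mm. A picture is of the moment at which its call begins. There is no depth.
- r.hand_in(): hands the job in; it is judged then, once.
The state is a dict: "time": time; "joint_pos": joint angles; "qd": joint speeds; "joint_efforts": joint torques, N m; "tool_pos": TCP position; "tcp_rot": TCP orientation; "ft_force": force on the tool from outside, world axes, zero at the start; "wrist_torque": the same for the moment, N m; "finger_gap": finger opening in mm; "grip_force": force on a finger pad.
Only numpy, scipy, OpenCV 4.12 (cv2) and the standard library are available. Lean on these libraries where they do the work, as an engineer would, in place of code of your own. Each camera call takes 0.05 s, during which the arm holds its last target. There are 200 camera calls.

## Working session

There is one attempt and no reset: what is moved stays moved. The work goes in short steps, Python scripts to look and compute and a tool call to move; the robot and the scene stay as the last step left them, time stands still between calls to the robot, and variables do not carry over. Pictures are saved under pics/ and viewed, at most 11 in all, crops included, and the job is handed in when it is done.

Besides the shell and the picture viewer there is one more tool, called after "Call:" as name(argument=value, ...), one argument or row to a line, values as JSON. servo_tool: Moves the arm, as the interface text tells. Its arguments: {"type":"object","properties":{"fingers":{"type":"array","items":{"type":"number"}},"linear":{"type":"array","items":{"type":"array","items":{"type":"number"}}},"rotation":{"type":"array","items":{"type":"array","items":{"type":"number"}}},"force":{"type":"number"}},"required":["fingers","linear","rotation"]}

```bash
mkdir -p pics
python3 - <<'E'
from bench import r
import cv2,numpy as np
for n in("scene","top"):
    s=r.snapshot(n); np.savez(f"{n}0.npz",**s)
    cv2.imwrite(f"pics/{n}0.png",s["frame"][:,:,::-1]); print(n,s["fx"],s["fy"],s["cx"],s["cy"],s.keys()); print(np.round(s["camera_from_world"],3).tolist())
print(r.sense())
E
```

```text
scene 483.0162148884767 483.0162148884767 316.8402832753051 198.94850148037358 dict_keys(['frame', 'fx', 'fy', 'cx', 'cy', 'camera_from_world'])
[[0.202, 0.979, -0.005, -107.847], [-0.733, 0.155, 0.662, 287.218], [0.649, -0.13, 0.75, -1597.467], [0.0, 0.0, 0.0, 1.0]]
top 467.2008010148734 467.2008010148734 323.17909310157887 205.48624798745675 dict_keys(['frame', 'fx', 'fy', 'cx', 'cy', 'camera_from_world'])
[[0.002, -1.0, -0.021, 7.436], [0.999, 0.001, 0.045, -523.622], [-0.045, -0.021, 0.999, -1359.381], [0.0, 0.0, 0.0, 1.0]]
{'time': 0.1, 'joint_pos': array([-7.39344518e+01,  7.51156855e+00,  8.53257435e+01,  1.27487903e-03,
        8.72610109e+01, -4.89194950e+00]), 'qd': array([-0.08762767, -0.10480372, -0.10372457, -0.03097374, -0.00139026,
        0.04221144]), 'joint_efforts': array([ 1.85340992e-03, -5.70947957e+01, -5.01945519e+01, -5.69236477e-05,
        8.12842132e-03,  6.90202523e-05]), 'tool_pos': array([ 214.51107314, -559.83072679,  249.31517683]), 'tcp_rot': array([-1.79902144e+02, -9.65335271e-03,  2.09574275e+01]), 'ft_force': array([ 0.08363804, -0.02204627,  0.73432386]), 'wrist_torque': array([-0.01673046,  0.01864808,  0.00458857]), 'grip_force': 0.0, 'finger_gap': 85.46042268873063}
```

View pics/scene0.png

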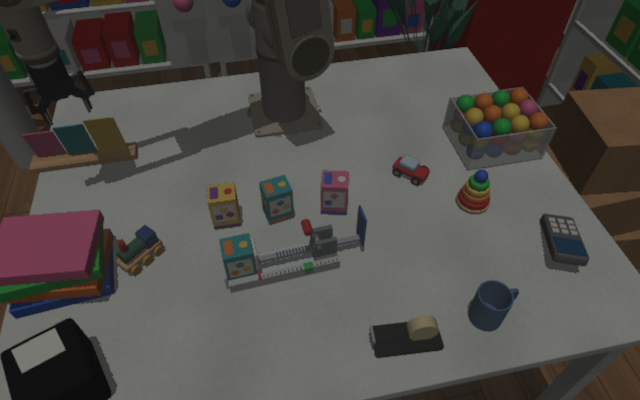

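View pics/top0.png

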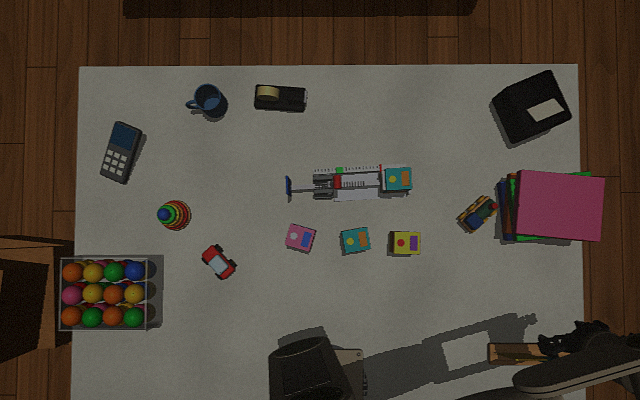

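The lane runs roughly along world +y, with the pull plate at top pixel (289,186) and the front box at (398,180). The loose teal box is at (355,240), between pink (300,238) and yellow (404,243).

Run:
```python
import cv2,numpy as np
for n,(x0,y0,w,h,k) in {"top":(275,155,155,110,5),"scene":(200,165,180,130,4.4)}.items():
    f=np.load(f"{n}0.npz")["frame"][:,:,::-1]
    c=cv2.resize(f[y0:y0+h,x0:x0+w],None,fx=k,fy=k,interpolation=cv2.INTER_CUBIC)
    c=cv2.convertScaleAbs(c,alpha=1.6)
    for u in range(x0//10*10+10,x0+w,10): cv2.putText(c,str(u),(int((u-x0)*k),8),0,.3,(0,0,255),1); cv2.line(c,(int((u-x0)*k),10),(int((u-x0)*k),14),(0,0,255))
    for v in range(y0//10*10+10,y0+h,10): cv2.putText(c,str(v),(0,int((v-y0)*k)),0,.3,(0,0,255),1); cv2.line(c,(18,int((v-y0)*k)),(22,int((v-y0)*k)),(0,0,255))
    cv2.imwrite(f"pics/{n}0c.png",c)
```

```text
(no output)
```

View pics/top0c.png

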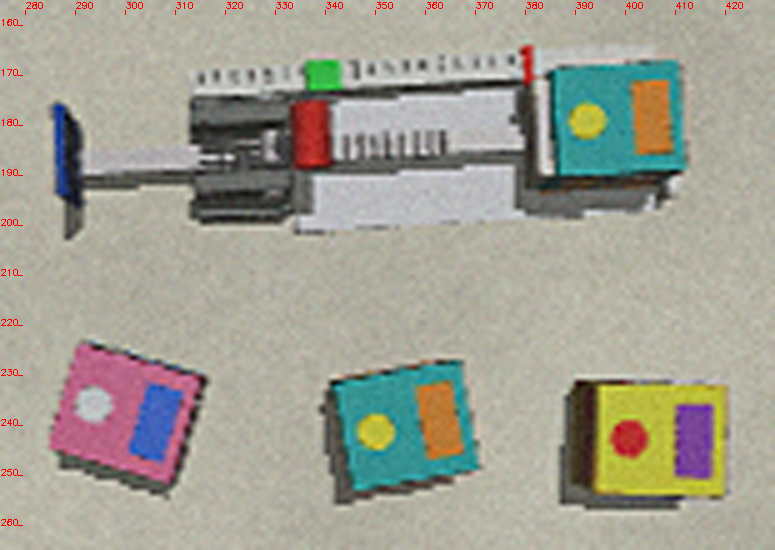

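View pics/scene0c.png

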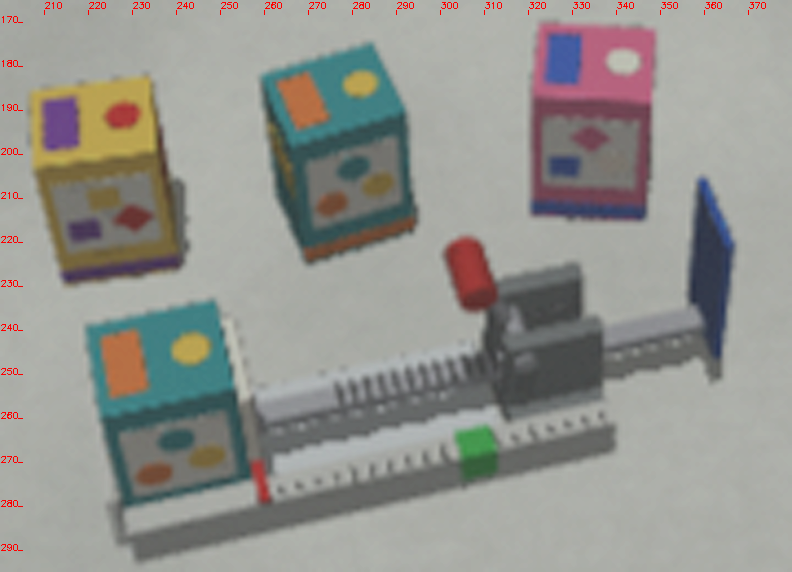

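Readings: in top, the box_new top corners are about (341,231), (368,227), (371,248), (346,253), the green band is at (339.6,170), the pointer at (380.4,168) and the grip at (337,182). The same features are clear in the scene crop. Next I triangulate them and fit the lane.

```bash
cat > h.py <<'E'
import numpy as np, cv2
from scipy.optimize import least_squares
def load(n,t="0"):
    s=np.load(f"{n}{t}.npz"); return s
def proj(s,P):
    M=s["camera_from_world"]; c=M[:3,:3]@np.asarray(P,float)+M[:3,3]
    return np.array([s["cx"]+s["fx"]*c[0]/-c[2], s["cy"]+s["fy"]*-c[1]/-c[2]])
def tri(T,S,pt,ps):
    f=lambda P:np.r_[proj(T,P)-pt,proj(S,P)-ps]
    o=least_squares(f,[600,0,80]); return o.x,np.abs(o.fun).max()
def atz(s,p,z):
    return least_squares(lambda q:proj(s,[q[0],q[1],z])-p,[600,0]).x
E
python3 - <<'E'
from h import *
np.set_printoptions(suppress=True,precision=1)
T=load("top");S=load("scene")
t=lambda X,Y:np.array([275+X/5,155+Y/5])-.4
s=lambda X,Y:np.array([200+X/4.4,165+Y/4.4])-.4
# box corners: order top: UL,UR,LR,LL (top image: right=-y, up=+x)
new_t=[(330,382),(463,361),(480,467),(355,490)]
new_s=[(407,130),(292,165),(262,76),(373,45)]  # UL(+x,+y) UR(+x,-y) LR(-x,-y) LL(-x,+y)
fr_t=[(553,64),(680,61),(686,170),(553,175)]
fr_s=[(240,385),(106,415),(86,327),(215,300)]
for nm,a,b in(("new",new_t,new_s),("front",fr_t,fr_s)):
    P=[]
    for p,q in zip(a,b):
        x,e=tri(T,S,t(*p),s(*q)); P.append(x); print(nm,x,"res",round(e,2))
    P=np.array(P); d=P[0]-P[1]+P[3]-P[2]
    print(nm,"centre",P.mean(0),"yaw of +y axis from world y",np.degrees(np.arctan2(-d[0],d[1])))
for nm,p,q in (("grip",(311,134),(471,274)),("band",(323,75),(477,440)),("ptr",(527,65),(259,480)),("plateA",(55,103),(732,243)),("plateB",(62,195),(702,180)),
   ):
    print(nm,*tri(T,S,t(*p),s(*q)))
for nm,c in (("pink",[(85,342),(206,377),(168,484),(52,447)]),("yel",[(592,386),(727,386),(724,495),(595,494)])):
    print(nm,[atz(T,t(*p),110) for p in c])
print("new atz",np.mean([atz(T,t(*p),110) for p in new_t],0),np.mean([atz(S,s(*p),110) for p in new_s],0))
print("front atz",np.mean([atz(T,t(*p),110) for p in fr_t],0),np.mean([atz(S,s(*p),110) for p in fr_s],0))
print("wall far edge(top)",atz(T,t(190,67),30),atz(T,t(654,46),30))
print("wall foot scene far",atz(S,s(137,560),0),atz(S,s(612,450),0))
E
```

```text
new [449.3 -44.2  92.8] res 0.92
new [ 461.3 -115.    92.1] res 0.05
new [ 403.9 -123.1  108.5] res 0.17
new [391.2 -55.6 107.3] res 0.23
new centre [426.4 -84.5 100.2] yaw of +y axis from world y 10.147010070076071
front [ 622.9 -162.1  113.4] res 0.16
front [ 624.9 -231.2  110.1] res 0.28
front [ 565.4 -236.2  107.9] res 0.38
front [ 562.4 -166.1  108.5] res 1.19
front centre [ 593.9 -198.9  110. ] yaw of +y axis from world y 2.087291232972927
grip [583.6 -32.5 122.3] 0.6076677122672436
band [626.8 -39.8  31.3] 0.4186410610642497
ptr [ 631.8 -158.7   36.9] 0.8982758346460855
plateA [599.2 105.2 132.3] 0.6305656236998516
plateB [550. 102. 128.] 0.4798784269992211
pink [array([471.3,  92.1]), array([452.4,  26.1]), array([394.3,  46.6]), array([414.2, 109.8])]
yel [array([ 447.9, -183.3]), array([ 448.1, -256.1]), array([ 389.3, -254.1]), array([ 389.6, -184.6])]
new atz [426.6 -83.1] [435.1 -86. ]
front atz [ 594.  -198.1] [ 593.9 -199.4]
wall far edge(top) [631.9  38.7] [ 643.9 -230.3]
wall foot scene far [ 644.2 -231.9] [628.2  35.8]
```

Run:
```python
from h import *
np.set_printoptions(suppress=True,precision=2)
T=load("top");S=load("scene")
t=lambda X,Y:np.array([275+X/5,155+Y/5])-.4
s=lambda X,Y:np.array([200+X/4.4,165+Y/4.4])-.4
obs=[]
for L,p in (((30,-130),(553,64)),((30,-200),(680,61)),((-30,-200),(686,170)),((-30,-130),(553,175))): obs.append((T,(*L,110),t(*p)))
for L,q in (((30,-130),(240,385)),((30,-200),(106,415)),((-30,-200),(86,327)),((-30,-130),(215,300))): obs.append((S,(*L,110),s(*q)))
g=25-58*np.sin(.4);gz=68+58*np.cos(.4)
obs+=[(T,(0,g,gz),t(311,134)),(S,(0,g,gz),s(471,274)),(T,(25,141,132),t(54,103)),(S,(25,141,132),s(732,243)),(S,(-25,141,132),s(704,178))]
def l2w(q,L):
    c,n=np.cos(q[2]),np.sin(q[2]); return np.array([q[0]+c*L[0]-n*L[1],q[1]+n*L[0]+c*L[1],L[2]])
o=least_squares(lambda q:np.concatenate([proj(C,l2w(q,L))-p for C,L,p in obs]),[586,-33,.05],loss="soft_l1")
q=o.x; print(q[:2],np.degrees(q[2])); print(o.fun.reshape(-1,2))
# band and pointer lane y (each view, known height)
def lane(w): d=np.array(w[:2])-q[:2]; c,n=np.cos(q[2]),np.sin(q[2]); return c*d[0]+n*d[1],-n*d[0]+c*d[1]
for nm,C,p,z in (("bandT",T,t(323,75),30),("bandS",S,s(477,440),30),("ptrT",T,t(527,65),35),("ptrS",S,s(259,480),35)): print(nm,lane(atz(C,p,z)))
# box_new pose fit from top
bt=[((30,35),(330,382)),((30,-35),(463,361)),((-30,-35),(480,467)),((-30,35),(355,490))]
b=least_squares(lambda k:np.concatenate([proj(T,l2w(k,(*L,110)))-t(*p) for L,p in bt]),[426,-83,.17]); print("new",b.x[:2],np.degrees(b.x[2]),b.fun)
print("new corners predicted in scene crop",[ (proj(S,l2w(b.x,(*L,110)))+.4-[200,165])*4.4 for L,p in bt])
np.save("lane.npy",q)
for nm,L in (("push start",(0,-35)),("push end",(0,22)),("hook",(0,105)),("place",(0,-89))): print(nm,l2w(q,(*L,0))[:2])
```

```text
[583.55 -34.88] 3.6022256568982836
[[-0.06  0.6 ]
 [ 0.23 -0.42]
 [ 0.57 -0.31]
 [ 1.42  0.3 ]
 [-0.33  0.47]
 [-0.82  0.53]
 [ 0.13 -0.29]
 [ 0.74 -0.57]
 [ 0.59  0.19]
 [ 0.54  0.14]
 [ 0.02 -0.  ]
 [ 1.52  0.01]
 [ 0.98 -0.9 ]]
bandT (np.float64(43.31439844838702), np.float64(-6.439320446720976))
bandS (np.float64(41.815925894567535), np.float64(-8.233067187810935))
ptrT (np.float64(41.01332541695426), np.float64(-124.28143714483969))
ptrS (np.float64(38.65784586720804), np.float64(-128.27164524444723))
new [426.65 -83.08] 10.314315888290313 [ 0.71 -0.03 -0.5  -0.4   0.12  0.23 -0.33  0.2 ]
new corners predicted in scene crop [array([411.21, 110.31]), array([294.77, 144.86]), array([262.82,  73.53]), array([376.26,  40.97])]
push start [585.75 -69.81]
push end [582.16 -12.92]
hook [576.95  69.91]
place [ 589.14 -123.7 ]
```

Call:
servo_tool(
  fingers=[0,0,0,0,0,0,0,0,0,0],
  linear=[
    [0.045,-0.028,0],
    [0.09,-0.056,0],
    [0.13,-0.081,0],
    [0.17,-0.106,0],
    [0.21,-0.131,0],
    [0.25,-0.156,0],
    [0.29,-0.181,0],
    [0.33,-0.206,0],
    [0.37,-0.231,0],
    [0.41,-0.255,0],
  ],
  rotation=[
    [0,0,-8],
    [0,0,-16],
    [0,0,-24],
    [0,0,-32],
    [0,0,-40],
    [0,0,-48],
    [0,0,-56],
    [0,0,-64],
    [0,0,-72.5],
    [0,0,-72.5],
  ],
  force=30,
)

```text
time: 1.1
tool_pos: [506.9, -173.6, 250.0]
tcp_rot: [-180.0, -0.0, 93.8]
ft_force: [1.0, -1.6, -0.7]
finger_gap: 0.2
grip_force: 0.0
```

Call:
servo_tool(
  fingers=[0,0,0,0,0,0,0],
  linear=[
    [0.035,0.03,0.0],
    [0.07,0.06,0.02],
    [0.098,0.086,0.05],
    [0.098,0.086,0.09],
    [0.098,0.086,0.12],
    [0.098,0.086,0.12],
    [0.098,0.086,0.12],
  ],
  rotation=[
    [0,0,0],
    [0,0,0],
    [0,0,0],
    [0,0,0],
    [0,0,0],
    [0,0,0],
    [0,0,0],
  ],
)

```text
time: 1.8
tool_pos: [585.7, -72.5, 130.2]
tcp_rot: [-179.9, -0.0, 93.5]
ft_force: [-0.1, 0.1, 1.2]
finger_gap: -0.2
grip_force: 0.0
```

Call:
servo_tool(
  fingers=[0,0,0,0,0,0,0,0,0,0],
  linear=[
    [0.01,0,0],
    [0.018,0,0],
    [0.024,0,0],
    [0.03,0,0],
    [0.036,0,0],
    [0.042,0,0],
    [0.048,0,0],
    [0.054,0,0],
    [0.058,0,0],
    [0.058,0,0],
  ],
  rotation=[
    [0,0,0],
    [0,0,0],
    [0,0,0],
    [0,0,0],
    [0,0,0],
    [0,0,0],
    [0,0,0],
    [0,0,0],
    [0,0,0],
    [0,0,0],
  ],
)

```text
time: 2.8
tool_pos: [582.7, -14.0, 130.2]
tcp_rot: [-180.0, -0.0, 93.5]
ft_force: [-0.1, 0.1, 0.7]
finger_gap: -0.2
grip_force: 0.0
```

Call:
servo_tool(
  fingers=[0,0,0,0,0,0,0],
  linear=[
    [-0.008,0,0],
    [-0.008,0,-0.04],
    [0.01,0,-0.07],
    [0.04,0,-0.07],
    [0.08,0,-0.07],
    [0.085,0,-0.07],
    [0.085,0,-0.07],
  ],
  rotation=[
    [0,0,0],
    [0,0,0],
    [0,0,0],
    [0,0,0],
    [0,0,0],
    [0,0,0],
    [0,0,0],
  ],
)

```text
time: 3.5
tool_pos: [577.6, 70.6, 200.3]
tcp_rot: [-180.0, 0.0, 93.6]
ft_force: [0.4, -0.9, -0.1]
finger_gap: 0.4
grip_force: 0.0
```

Run:
```python
from bench import r
import cv2,numpy as np
s=r.snapshot("scene"); np.savez("scene1.npz",**s)
cv2.imwrite("pics/s1.png",cv2.convertScaleAbs(cv2.resize(s["frame"][165:295,200:380,::-1],None,fx=4.4,fy=4.4,interpolation=cv2.INTER_CUBIC),alpha=1.6))
```

```text
(no output)
```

View pics/s1.png

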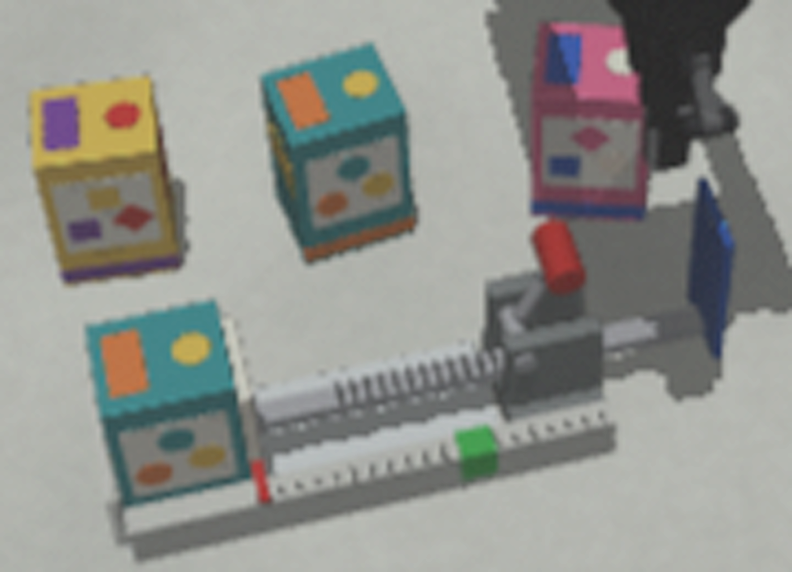

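The lever is set: the grip now leans to the plate side at crop (558,256). Next I hook the plate.

Call:
servo_tool(
  fingers=[0,0,0,0,0,0,0,0,0],
  linear=[
    [0,0,0.04],
    [0,0,0.08],
    [0,0,0.106],
    [0,0,0.106],
    [0.008,0,0.106],
    [0.016,0,0.106],
    [0.024,0,0.106],
    [0.032,0,0.106],
    [0.04,0,0.106],
  ],
  rotation=[
    [0,0,0],
    [0,0,0],
    [0,0,0],
    [0,0,0],
    [0,0,0],
    [0,0,0],
    [0,0,0],
    [0,0,0],
    [0,0,0],
  ],
)

```text
time: 4.45
tool_pos: [577.0, 108.3, 96.7]
tcp_rot: [179.8, 0.2, 93.4]
ft_force: [1.3, -12.9, -0.3]
finger_gap: -0.0
grip_force: 0.0
```

Call:
servo_tool(
  fingers=[0,0,0,0,0,0,0,0,0,0],
  linear=[
    [0.01,0,0],
    [0.02,0,0],
    [0.03,0,0],
    [0.04,0,0],
    [0.05,0,0],
    [0.06,0,0],
    [0.07,0,0],
    [0.08,0,0],
    [0.09,0,0],
    [0.09,0,0],
  ],
  rotation=[
    [0,0,0],
    [0,0,0],
    [0,0,0],
    [0,0,0],
    [0,0,0],
    [0,0,0],
    [0,0,0],
    [0,0,0],
    [0,0,0],
    [0,0,0],
  ],
)

```text
time: 5.45
tool_pos: [571.5, 199.4, 96.7]
tcp_rot: [179.8, 0.1, 93.5]
ft_force: [2.5, -8.7, -0.3]
finger_gap: 0.0
grip_force: 0.0
```

```bash
cat > gauge.py <<'E'
import sys
from bench import r
from h import *
np.set_printoptions(suppress=True,precision=1)
q=np.load("lane.npy"); c,n=np.cos(q[2]),np.sin(q[2])
def lane(w): d=np.array(w[:2])-q[:2]; return c*d[0]+n*d[1],-n*d[0]+c*d[1]
def w(L): return np.array([q[0]+c*L[0]-n*L[1],q[1]+n*L[0]+c*L[1],L[2]])
for nm in ("top","scene"):
    s=r.snapshot(nm); np.savez(f"{nm}{sys.argv[1]}.npz",**s)
    k={"top":5,"scene":4.4}[nm]; x0,y0,W,H=(240,155,155,110) if nm=="top" else (200,165,180,130)
    cv2.imwrite(f"pics/{nm}{sys.argv[1]}.png",cv2.convertScaleAbs(cv2.resize(s["frame"][y0:y0+H,x0:x0+W,::-1],None,fx=k,fy=k,interpolation=cv2.INTER_CUBIC),alpha=1.6))
    hsv=cv2.cvtColor(s["frame"],cv2.COLOR_RGB2HSV).astype(int)
    # mask: near the wall top
    pts=np.array([proj(s,w((x,y,33))) for x,y in((30,-205),(30,75),(60,75),(60,-205))]).astype(np.int32)
    m=np.zeros(hsv.shape[:2],np.uint8); cv2.fillPoly(m,[pts],1)
    H_,S_,V_=hsv[...,0],hsv[...,1],hsv[...,2]
    for nn,mk,z in(("red",((H_<6)|(H_>172))&(S_>150)&(V_>60),35),("green",(H_>45)&(H_<80)&(S_>130),30)):
        v,u=np.nonzero(mk&(m>0))
        if len(u): print(nm,nn,len(u),np.array(lane(atz(s,(u.mean(),v.mean()),z))))
st=r.sense(); print(st["time"],st["tool_pos"],lane(st["tool_pos"]),st["ft_force"])
E
python3 gauge.py 2
```

```text
top red 9 [ 43.2 -10.3]
top green 22 [43.7 -2.7]
scene red 11 [ 41.6 -13.3]
scene green 10 [43.2 -4.1]
5.55 [571.5 199.3  96.7] (np.float64(2.731400950913244), np.float64(234.4919048060229)) [ 1.5 -7.9 -1.8]
```

Call:
servo_tool(
  fingers=[0,0,0,0,0,0,0,0,0,0],
  linear=[
    [0.004,0,0],
    [0.008,0,0],
    [0.009,0,0],
    [0.009,0,0],
    [0.005,0,0],
    [0.001,0,0],
    [-0.004,0,0],
    [-0.012,0,0],
    [-0.02,0,0],
    [-0.02,0,0],
  ],
  rotation=[
    [0,0,0],
    [0,0,0],
    [0,0,0],
    [0,0,0],
    [0,0,0],
    [0,0,0],
    [0,0,0],
    [0,0,0],
    [0,0,0],
    [0,0,0],
  ],
)

```text
time: 6.55
tool_pos: [571.1, 178.9, 94.3]
tcp_rot: [-180.0, 0.0, 93.4]
ft_force: [-1.1, 1.2, -0.2]
finger_gap: -0.3
grip_force: 0.0
```

Call:
servo_tool(
  fingers=[0,0,0,0,0,0],
  linear=[
    [-0.005,0,-0.04],
    [-0.005,0,-0.08],
    [-0.005,0,-0.11],
    [-0.005,-0.03,-0.11],
    [-0.005,-0.07,-0.11],
    [-0.005,-0.1,-0.11],
  ],
  rotation=[
    [0,0,0],
    [0,0,0],
    [0,0,0],
    [0,0,0],
    [0,0,0],
    [0,0,0],
  ],
)

```text
time: 7.15
tool_pos: [469.9, 168.9, 204.3]
tcp_rot: [-180.0, -0.0, 93.4]
ft_force: [0.6, 0.3, 0.9]
finger_gap: 0.0
grip_force: 0.0
```

```bash
python3 gauge.py 3
```

```text
top red 12 [ 43.6 -19.1]
top green 39 [43.7 -6.6]
scene red 10 [ 39.  -22.3]
scene green 31 [43.4 -8.6]
7.25 [468.2 169.  203.6] (np.float64(-102.32709361067789), np.float64(210.688565767604)) [ 0.6 -0.3 -0.2]
```

View pics/scene3.png

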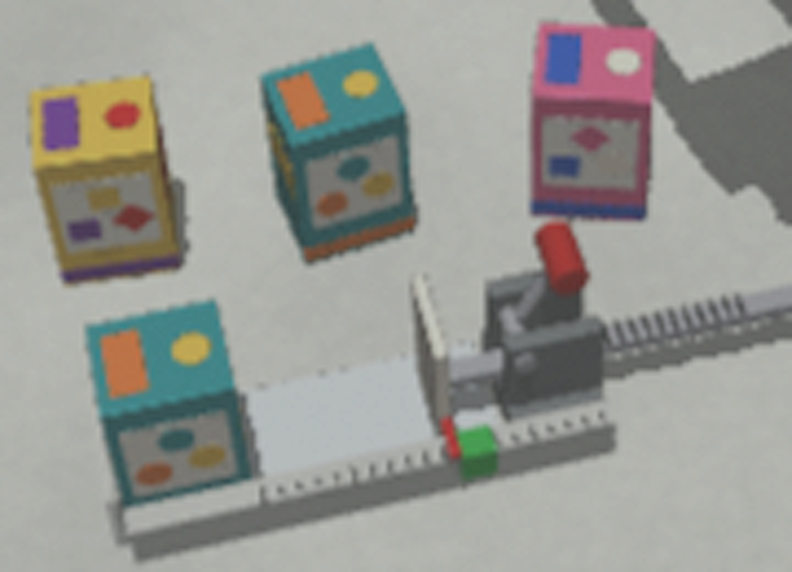

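The pointer rests just short of the band, at crop (450,438) against green (477,450). I pull again a little further and release slowly.

Call:
servo_tool(
  fingers=[0,0,0,0,0,0,0,0],
  linear=[
    [0,0.04,0],
    [0,0.08,0],
    [0,0.1,0.03],
    [0,0.1,0.07],
    [0,0.1,0.11],
    [0,0.1,0.11],
    [0.008,0.1,0.11],
    [0.016,0.1,0.11],
  ],
  rotation=[
    [0,0,0],
    [0,0,0],
    [0,0,0],
    [0,0,0],
    [0,0,0],
    [0,0,0],
    [0,0,0],
    [0,0,0],
  ],
)

```text
time: 8.05
tool_pos: [572.1, 191.6, 97.2]
tcp_rot: [179.8, -0.0, 93.4]
ft_force: [0.9, -14.7, -2.9]
finger_gap: -0.0
grip_force: 0.0
```

Call:
servo_tool(
  fingers=[0,0,0,0,0,0,0,0,0,0],
  linear=[
    [0.004,0,0],
    [0.008,0,0],
    [0.01,0,0],
    [0.012,0,0],
    [0.014,0,0],
    [0.016,0,0],
    [0.018,0,0],
    [0.019,0,0],
    [0.019,0,0],
    [0.019,0,0],
  ],
  rotation=[
    [0,0,0],
    [0,0,0],
    [0,0,0],
    [0,0,0],
    [0,0,0],
    [0,0,0],
    [0,0,0],
    [0,0,0],
    [0,0,0],
    [0,0,0],
  ],
)

```text
time: 9.05
tool_pos: [571.1, 208.6, 97.3]
tcp_rot: [179.8, 0.2, 93.4]
ft_force: [1.8, -12.9, -2.0]
finger_gap: -0.5
grip_force: 0.0
```

```bash
python3 gauge.py 4
```

```text
top red 8 [42.3 -0.7]
top green 24 [ 43.4 -10.2]
scene red 12 [41.7 -4. ]
scene green 18 [ 43.1 -12.6]
9.15 [571.2 208.6  97.3] (np.float64(2.934014091755442), np.float64(243.77306655882765)) [  1.4 -12.8  -1.6]
```

View pics/scene4.png

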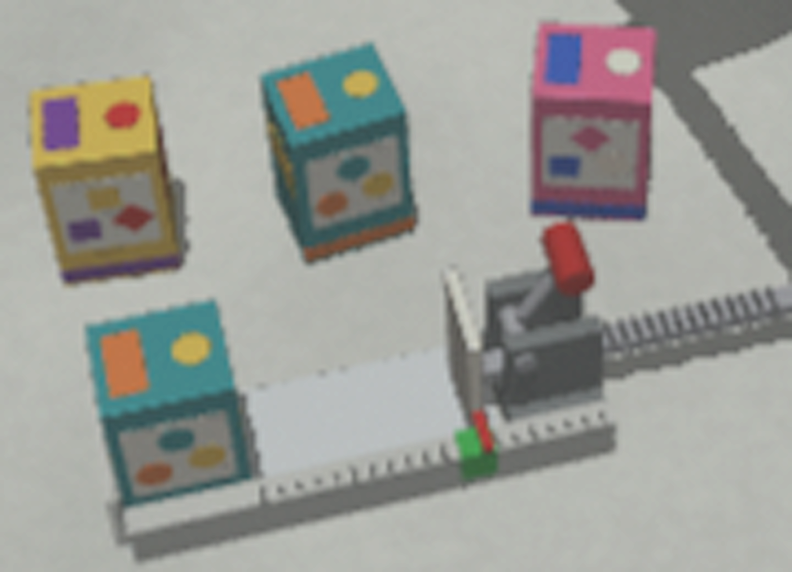

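Call:
servo_tool(
  fingers=[0,0,0,0,0,0,0,0,0,0],
  linear=[
    [-0.001,0,0],
    [-0.002,0,0],
    [-0.003,0,0],
    [-0.004,0,0],
    [-0.005,0,0],
    [-0.006,0,0],
    [-0.007,0,0],
    [-0.008,0,0],
    [-0.009,0,0],
    [-0.01,0,0],
  ],
  rotation=[
    [0,0,0],
    [0,0,0],
    [0,0,0],
    [0,0,0],
    [0,0,0],
    [0,0,0],
    [0,0,0],
    [0,0,0],
    [0,0,0],
    [0,0,0],
  ],
)

```text
time: 10.15
tool_pos: [569.7, 200.0, 94.2]
tcp_rot: [-180.0, -0.0, 93.5]
ft_force: [0.4, -0.0, 0.1]
finger_gap: -0.4
grip_force: 0.0
```

```bash
python3 gauge.py 5
```

```text
top red 6 [43.2 -2.9]
top green 27 [42.9 -7.2]
scene red 12 [39.8 -6.4]
scene green 14 [ 42.9 -14. ]
10.25 [569.7 199.8  94.2] (np.float64(0.9422606077249487), np.float64(235.1314305312026)) [ 0.5  0.2 -0.6]
```

The bar is held with the pointer at about lane y -4.7, inside the band (-17 to +3), and there is no force on the tool. Now to the loose box.

Call:
servo_tool(
  fingers=[0,0,0,0,0.0854,0.0854,0.0854,0.0854,0.0854,0.0854],
  linear=[
    [-0.008,0,0],
    [-0.012,0,-0.04],
    [-0.012,0,-0.08],
    [-0.02,-0.01,-0.12],
    [-0.06,-0.035,-0.12],
    [-0.1,-0.06,-0.12],
    [-0.14,-0.085,-0.12],
    [-0.18,-0.11,-0.12],
    [-0.22,-0.135,-0.12],
    [-0.26,-0.155,-0.12],
  ],
  rotation=[
    [0,0,0],
    [0,0,0],
    [0,0,0],
    [0,0,0],
    [0,0,-1],
    [0,0,-2],
    [0,0,-3],
    [0,0,-4],
    [0,0,-5],
    [0,0,-6.8],
  ],
)

```text
time: 11.25
tool_pos: [429.2, -70.5, 214.3]
tcp_rot: [180.0, 0.0, 100.3]
ft_force: [0.5, -0.3, 0.7]
finger_gap: 84.9
grip_force: 0.0
```

```bash
python3 gauge.py 6
python3 - <<'E'
from bench import r
print(r.sense()["tool_pos"],r.sense()["tcp_rot"])
E
```

```text
top red 6 [43.2 -2.9]
top green 27 [42.9 -7.2]
scene red 13 [40.4 -6.3]
scene green 14 [ 42.9 -13.9]
11.35 [428.8 -73.4 214.4] (np.float64(-156.8368589783945), np.float64(-28.738571588469433)) [ 0.5 -0.   0.1]
[428.8246282  -73.41367779 214.4406037 ] [-1.79978442e+02  1.15916578e-01  1.00007439e+02]
```

Call:
servo_tool(
  fingers=[0.0854,0.0854,0.0854,0.0854,0.0854,0.05,0.05,0.05,0.05,0.05],
  linear=[
    [-0.01,-0.003,0.0],
    [-0.01,-0.003,0.04],
    [-0.01,-0.003,0.08],
    [-0.01,-0.003,0.12],
    [-0.01,-0.003,0.132],
    [-0.01,-0.003,0.132],
    [-0.01,-0.003,0.132],
    [-0.01,-0.003,0.132],
    [-0.01,-0.003,0.132],
    [-0.01,-0.003,0.132],
  ],
  rotation=[
    [0,0,0],
    [0,0,0],
    [0,0,0],
    [0,0,0],
    [0,0,0],
    [0,0,0],
    [0,0,0],
    [0,0,0],
    [0,0,0],
    [0,0,0],
  ],
  force=30,
)

```text
time: 12.35
tool_pos: [430.5, -79.5, 83.6]
tcp_rot: [179.9, 0.1, 100.3]
ft_force: [-0.5, 0.2, 4.6]
finger_gap: 60.6
grip_force: 37.3
```

Call:
servo_tool(
  fingers=[0.05,0.05,0.05,0.05,0.05],
  linear=[
    [0,0,0],
    [0,0,-0.02],
    [0,0,-0.06],
    [0,0,-0.1],
    [0,0,-0.13],
  ],
  rotation=[
    [0,0,0],
    [0,0,0],
    [0,0,0],
    [0,0,0],
    [0,0,0],
  ],
)

```text
time: 12.85
tool_pos: [429.9, -79.4, 214.9]
tcp_rot: [179.9, 0.1, 100.3]
ft_force: [1.4, -0.2, -1.0]
finger_gap: 60.8
grip_force: 38.0
```

```bash
python3 gauge.py 7;  python3 - <<'E'
from bench import r
print(r.sense()["tool_pos"],r.sense()["tcp_rot"],r.sense()["finger_gap"])
E
```

```text
top red 6 [43.2 -2.9]
top green 27 [42.9 -7.2]
scene red 13 [40.4 -6.3]
scene green 12 [ 42.7 -13.7]
12.95 [432.2 -80.1 217.7] (np.float64(-153.89881594772646), np.float64(-35.59794768279346)) [ 0.3  0.4 -1.2]
[432.18783622 -80.07490658 217.74117167] [179.54894556   0.23450745 100.25688214] 60.02680653046348
```

View pics/scene7.png

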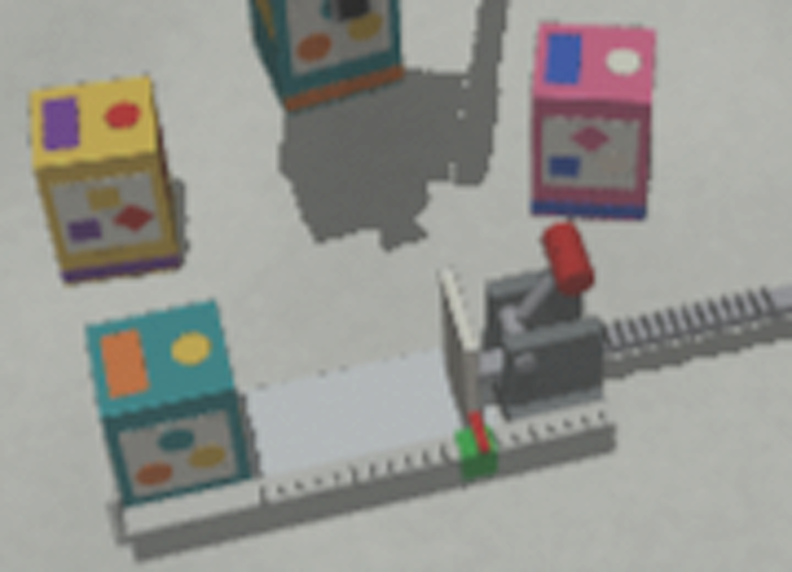

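Call:
servo_tool(
  fingers=[0.05,0.05,0.05,0.05,0.05,0.05,0.05,0.05,0.05],
  linear=[
    [-0.01,0.025,0],
    [-0.02,0.05,0],
    [-0.032,0.075,0],
    [-0.044,0.1,0],
    [-0.056,0.125,0],
    [-0.067,0.149,0],
    [-0.067,0.149,0],
    [-0.067,0.149,0],
    [-0.067,0.149,0],
  ],
  rotation=[
    [0,0,1],
    [0,0,2],
    [0,0,3],
    [0,0,4.5],
    [0,0,6],
    [0,0,6.7],
    [0,0,6.7],
    [0,0,6.7],
    [0,0,6.7],
  ],
)

```text
time: 13.85
tool_pos: [587.1, -118.4, 211.5]
tcp_rot: [-179.9, -0.0, 93.6]
ft_force: [0.4, 0.8, -2.2]
finger_gap: 60.1
grip_force: 37.9
```

```bash
python3 gauge.py 8;  python3 - <<'E'
from bench import r
from h import *
from gauge import lane
E
python3 - <<'E'
import cv2
a=cv2.imread("pics/top8.png");
import numpy as np
f=np.load("top8.npz")["frame"][:,:,::-1]; g=np.load("scene8.npz")["frame"][:,:,::-1]
A=cv2.resize(f[155:255,290:430],None,fx=4,fy=4,interpolation=cv2.INTER_CUBIC)
B=cv2.resize(g[120:295,200:340],None,fx=2.7,fy=2.7,interpolation=cv2.INTER_CUBIC)
C=np.zeros((max(A.shape[0],B.shape[0]),A.shape[1],3),np.uint8)
cv2.imwrite("pics/b8.png",cv2.convertScaleAbs(cv2.resize(g[130:295,200:400],None,fx=3.6,fy=3.6,interpolation=cv2.INTER_CUBIC),alpha=1.6))
E
```

```text
top red 6 [43.2 -2.9]
top green 27 [42.9 -7.2]
scene red 14 [39.6 -6.3]
scene green 15 [ 43.4 -14. ]
13.95 [ 587.3 -118.4  212.2] (np.float64(-1.4528461699896842), np.float64(-83.58820391921118)) [ 0.9 -0.2 -0.2]Traceback (most recent call last):
  File "<stdin>", line 3, in <module>
  File "gauge.py", line 9, in <module>
    s=r.snapshot(nm); np.savez(f"{nm}{sys.argv[1]}.npz",**s)
                                      ~~~~~~~~^^^
IndexError: list index out of range
```

View pics/b8.png

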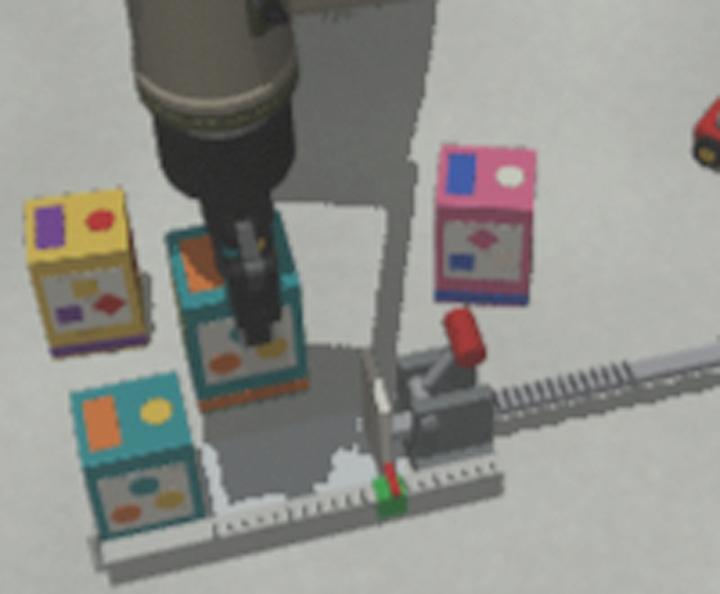

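The box hangs upright over the gap, with its lower far edge from crop (201,408) to (308,386).

Run:
```python
from h import *
S=load("scene","8"); q=np.load("lane.npy"); c,n=np.cos(q[2]),np.sin(q[2])
def lane(w): d=np.array(w[:2])-q[:2]; return c*d[0]+n*d[1],-n*d[0]+c*d[1]
for p in((201,408),(308,386)): print(lane(atz(S,np.array([200+p[0]/3.6,130+p[1]/3.6])-.4,128.5)))
# same reading type: front box bottom visible top corners
for p in((93,457),(192,432)): print(lane(atz(S,np.array([200+p[0]/3.6,130+p[1]/3.6])-.4,110)))
```

```text
(np.float64(18.325305557621004), np.float64(-122.27311515315749))
(np.float64(19.417552170990568), np.float64(-54.093251857874634))
(np.float64(23.70519036187594), np.float64(-193.371710442764))
(np.float64(21.364249673210992), np.float64(-130.46450367550833))
```

Call:
servo_tool(
  fingers=[0.05,0.05,0.05,0.05,0.05,0.05,0.05,0.05,0.05],
  linear=[
    [0,0.001,0.02],
    [0,0.001,0.045],
    [0,0.001,0.07],
    [0,0.001,0.09],
    [0,0.001,0.11],
    [0,0.001,0.12],
    [0,0.001,0.125],
    [0,0.001,0.129],
    [0,0.001,0.129],
  ],
  rotation=[
    [0,0,0],
    [0,0,0],
    [0,0,0],
    [0,0,0],
    [0,0,0],
    [0,0,0],
    [0,0,0],
    [0,0,0],
    [0,0,0],
  ],
)

```text
time: 14.9
tool_pos: [589.5, -118.7, 84.1]
tcp_rot: [179.9, 0.0, 93.6]
ft_force: [0.1, -0.6, -0.3]
finger_gap: 60.4
grip_force: 34.2
```

Call:
servo_tool(
  fingers=[0.05,0.064,0.075,0.08,0.08,0.08,0.08,0.08,0.08,0.08],
  linear=[
    [0,0,0.001],
    [0,0,0.001],
    [0,0,0.001],
    [0,0,0.001],
    [0,0,0.001],
    [0,0,-0.02],
    [0,0,-0.05],
    [0,0,-0.09],
    [0,0,-0.12],
    [0,-0.03,-0.12],
  ],
  rotation=[
    [0,0,0],
    [0,0,0],
    [0,0,0],
    [0,0,0],
    [0,0,0],
    [0,0,0],
    [0,0,0],
    [0,0,0],
    [0,0,0],
    [0,0,0],
  ],
)

```text
time: 15.9
tool_pos: [563.7, -121.2, 209.9]
tcp_rot: [179.4, 0.2, 93.6]
ft_force: [0.5, -0.6, 0.1]
finger_gap: 80.1
grip_force: 0.0
```

Call:
servo_tool(
  fingers=[0,0,0,0,0],
  linear=[
    [0,-0.04,0],
    [0,-0.08,0],
    [0.03,-0.11,0],
    [0.05,-0.11,0],
    [0.05,-0.11,0],
  ],
  rotation=[
    [0,0,0],
    [0,0,0],
    [0,0,0],
    [0,0,0],
    [0,0,0],
  ],
)

```text
time: 16.4
tool_pos: [445.6, -75.8, 203.5]
tcp_rot: [179.9, -0.0, 93.6]
ft_force: [-0.3, -0.5, 0.3]
finger_gap: 6.7
grip_force: 0.0
```

```bash
python3 gauge.py 9
python3 - <<'E'
import cv2,numpy as np
f=np.load("top9.npz")["frame"][:,:,::-1]; g=np.load("scene9.npz")["frame"][:,:,::-1]
A=cv2.resize(f[155:210,320:420],None,fx=5,fy=5,interpolation=cv2.INTER_CUBIC)
B=cv2.resize(g[205:295,215:340],None,fx=4,fy=4,interpolation=cv2.INTER_CUBIC)[:325]
cv2.imwrite("pics/c9.png",cv2.convertScaleAbs(np.vstack([A,B[:, :500]]),alpha=1.6))
E
```

```text
top red 6 [43.2 -2.9]
top green 27 [42.9 -7.2]
scene red 13 [40.4 -6.3]
scene green 15 [ 43.4 -14. ]
16.5 [446.7 -77.5 203.8] (np.float64(-139.2859035476585), np.float64(-33.88999030235859)) [-0.5 -0.2 -0.1]
```

View pics/c9.png

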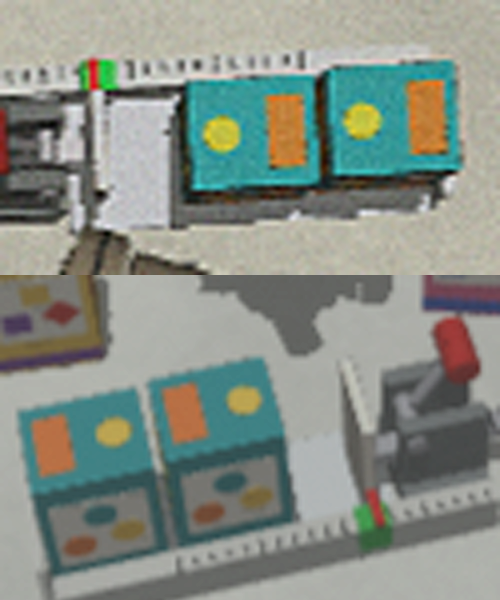

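Both boxes stand in line, the new one upright with a small gap to the front box, and the lever is still set. Now I free the lever.

Call:
servo_tool(
  fingers=[0,0,0,0,0,0,0,0,0],
  linear=[
    [0.03,0.03,0],
    [0.06,0.06,0],
    [0.09,0.09,0],
    [0.115,0.12,0],
    [0.122,0.14,0],
    [0.122,0.14,0.03],
    [0.122,0.14,0.06],
    [0.122,0.14,0.073],
    [0.122,0.14,0.073],
  ],
  rotation=[
    [0,0,0],
    [0,0,0],
    [0,0,0],
    [0,0,0],
    [0,0,0],
    [0,0,0],
    [0,0,0],
    [0,0,0],
    [0,0,0],
  ],
)

```text
time: 17.4
tool_pos: [577.0, 52.5, 127.4]
tcp_rot: [-179.7, -0.0, 93.5]
ft_force: [-0.2, -0.2, -0.1]
finger_gap: 0.0
grip_force: 0.0
```

Call:
servo_tool(
  fingers=[0,0,0,0,0,0,0,0,0,0],
  linear=[
    [-0.008,0,0],
    [-0.014,0,0],
    [-0.02,0,0],
    [-0.025,0,0],
    [-0.03,0,0],
    [-0.035,0,0],
    [-0.04,0,0],
    [-0.045,0,0],
    [-0.05,0,0],
    [-0.05,0,0],
  ],
  rotation=[
    [0,0,0],
    [0,0,0],
    [0,0,0],
    [0,0,0],
    [0,0,0],
    [0,0,0],
    [0,0,0],
    [0,0,0],
    [0,0,0],
    [0,0,0],
  ],
)

```text
time: 18.4
tool_pos: [581.5, 2.4, 130.1]
tcp_rot: [-180.0, 0.0, 93.5]
ft_force: [-0.4, -0.5, -0.1]
finger_gap: 0.1
grip_force: 0.0
```

Call:
servo_tool(
  fingers=[0,0,0,0,0,0,0,0,0],
  linear=[
    [0.01,0,0],
    [0.02,0,-0.02],
    [0.02,0,-0.06],
    [0.02,-0.02,-0.09],
    [0.02,-0.06,-0.09],
    [0.02,-0.1,-0.09],
    [0.02,-0.14,-0.09],
    [0.02,-0.18,-0.09],
    [0.02,-0.18,-0.09],
  ],
  rotation=[
    [0,0,0],
    [0,0,0],
    [0,0,0],
    [0,0,0],
    [0,0,0],
    [0,0,0],
    [0,0,0],
    [0,0,0],
    [0,0,0],
  ],
)

```text
time: 19.3
tool_pos: [396.7, 12.8, 219.5]
tcp_rot: [-179.9, -0.0, 93.6]
ft_force: [1.0, 0.1, -0.4]
finger_gap: 0.2
grip_force: 0.0
```

```bash
python3 gauge.py 10
python3 - <<'E'
import cv2,numpy as np
f=np.load("top10.npz")["frame"][:,:,::-1]; g=np.load("scene10.npz")["frame"][:,:,::-1]
A=cv2.resize(f[155:210,320:420],None,fx=5,fy=5,interpolation=cv2.INTER_CUBIC)
B=cv2.resize(g[205:295,215:340],None,fx=4,fy=4,interpolation=cv2.INTER_CUBIC)[:325]
cv2.imwrite("pics/c10.png",cv2.convertScaleAbs(np.vstack([A,B[:, :500]]),alpha=1.6))
E
```

```text
top red 12 [ 42.4 -53.5]
top green 40 [43.5 -6.3]
scene red 11 [ 41.  -57.2]
scene green 36 [43.7 -9.4]
19.4 [400.5  12.5 220.8] (np.float64(-179.72178371730703), np.float64(58.827260326176436)) [-0.1  0.4  0.4]
```

View pics/c10.png

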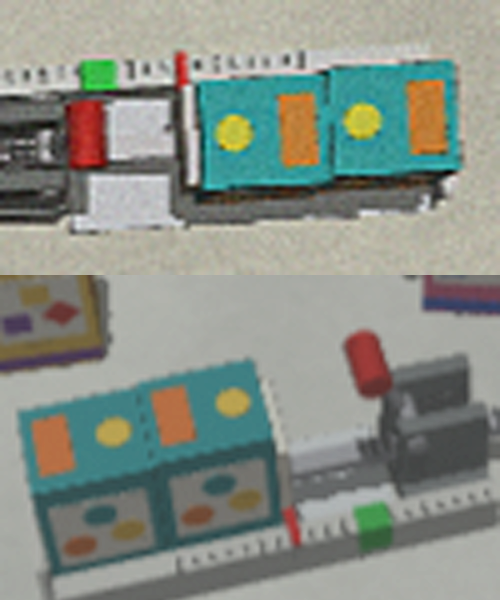

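The bar ran in (gauge about 70) and the boxes are pressed together. Next, a numeric check of their alignment before handing in.

Run:
```python
from h import *
T=load("top","10"); q=np.load("lane.npy"); c,n=np.cos(q[2]),np.sin(q[2])
def lane(w): d=np.array(w[:2])-q[:2]; return c*d[0]+n*d[1],-n*d[0]+c*d[1]
f=T["frame"].astype(float); teal=np.minimum(f[...,1],f[...,2])-f[...,0]  # high on teal
R=[]
for u in range(361,410):
    col=teal[160:182,u]; m=col[10:16].max()*.5
    k=np.nonzero(col>m)[0]; 
    k=k[0]; v=160+k-(col[k]-m)/(col[k]-col[k-1])
    R.append(lane(atz(T,(u,v),110)))
R=np.array(R)
for nm,lo,hi in(("new",-126,-66),("front",-194,-136)):
    s=R[(R[:,1]>lo)&(R[:,1]<hi)]; p=np.polyfit(s[:,1],s[:,0],1); print(nm,"x edge",np.median(s[:,0]),"slope deg",np.degrees(np.arctan(p[0])),len(s))
```

```text
new x edge 26.441899260271143 slope deg -0.08596327351511605 22
front x edge 28.97551691248902 slope deg 0.6148234195746581 21
```

```bash
python3 -c "
from bench import r
print(r.hand_in())"
```

```text
the job is handed in; nothing more can be done
None
```

The job is done and handed in at about 19.5 s: the teal box is in the lane, about 2.5 mm off line and within 1° of square, pressed with the front box against the stop; the lever is freed, and the first pull slipped to just short of the band, so I pulled the bar a second time before it held there.

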